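# Push home the pivot pin of a desk hole punch and hold its handle down

## Task

The pivot pin of the big hole punch has been left half out: push it fully home through the fork until its head sits against the cheek, before any load goes on the handle. Then press the handle all the way down onto its buffers with the fingertips, firmly but without forcing it, and keep holding it there, pin still home, so that I can slide the storage catch over: you finish while still holding the handle down. Leave the paperweight, the sharpener and the phone stand where they are.

Things in the scene. Friction and masses are not known exactly. Their poses are not given: they have to be found in the camera images.
- punch: Heavy two-hole punch, standing fast on the desk: base 180 mm (x) by 124 mm (y), top 22 mm high (die bed 27 mm, x > 0). Origin: underside centre; z up; -x towards the handle's free end. Pivot axis along y at x 60, z 68 mm. Cross bar over two rods at x 20, y +-40, up to 95 mm high; storage catch (mine to slide) at x -20, y -25, 75 mm high; rubber buffers at x -74, under the grip.
- pin_head (a point): Centre of the outer end face of the head of the loose steel pivot pin (60 g, oiled). The pin lies along the punch's y axis (its own y: tip to head), head on the +y side: head 20 mm across, 14 long; shank 10 across, 52 long, tip tapered. The head starts 17 to 27 mm off the cheek, sagging a few mm; pushed along the punch's -y it goes home, this face then 14 mm off bore_near.
- pin_tip (a point): Centre of the pin's tip, 66 mm from pin_head along the pin; inside the handle's lug at the start. When the pin is home the tip stands 4 mm out of the far cheek.
- bore_near (a point): Centre of the hole's mouth on the outer face of the fork cheek on the head's side (punch frame x 60, y 24, z 68 mm). The fork's two cheeks are 12 mm thick, 28 mm long in x, 82 mm high; the handle's 20 mm lug lies between them, the three holes (11.2 mm across) in line.
- bore_far (a point): Centre of the hole's mouth on the outer face of the opposite cheek (punch frame x 60, y -24, z 68 mm).
- handle (a joint): Angle of the spring-loaded handle about the pivot, rad: 0 fully up (where its spring keeps it), 0.52 fully down on the buffers, solid beyond. It springs up when let go. Pressed on the grip it takes about 4 N to start and 12 N to hold down.
- handle_pad (a point): Centre of the top face of the handle's grip: black plastic block 46 mm along, 90 across, 15 thick, at the handle's free end, 135 mm from the pivot. Fully up: 130 mm above the desk, punch frame x -61 mm, sloping 0.38 rad (free end higher, 139 mm). Fully down: 62 mm above the desk, x -75 mm, sloping 0.14 rad (free end lower). y = 0 in the punch frame.
- paperweight_mid (a point): Centre of the domed green glass paperweight, 74 mm across, 38 mm high, beyond the punch. Bystander.
- sharpener_mid (a point): Centre of the red plastic pencil sharpener, 56 x 36 x 32 mm, on the punch's -y side. Bystander.
- phone_stand_mid (a point): Point 45 mm above the underside of the silicone phone stand, 95 x 72 mm and 92 mm high, on the punch's +y side. Bystander.

How it is judged (in metres and radians):
On the way, in this order (a step that is already met when the one before it is completed fails the run):
1. the pivot pin is pushed home, its head against the fork's cheek (distance between pin_head and bore_near below 0.017 m and distance between pin_tip and bore_far below 0.007 m and angle between the y axis of punch and the y axis of pin_head, either way round below 0.1 rad), for 0.2 s.
2. the handle is pressed right down and held by the fingers (value of joint handle above 0.475 rad and contact force between the fingers and handle above 4 N), for 0.5 s.
At the end, for the whole second after the job is handed in: Ends holding, through the last second: handle at least 0.475 rad down (of 0.52) with the fingers bearing on it with over 4 N, and the pin home: head's outer face within 17 mm of the near hole's mouth (14 is seated), tip within 7 mm of the far mouth, in line within 0.1 rad (all of step 1 and all of step 2); the arm keeps its last pose, push and grip.
It fails at once if the handle is loaded (pressed past 0.15 rad) while the pin is not home (value of joint handle above 0.15 rad and distance between pin_head and bore_near above 0.019 m).
It fails at once if the handle is forced: the robot bears on it with more than 60 N (contact force between any of the arm, the fingers and handle above 60 N).
It fails at once if the paperweight, sharpener or phone stand is shifted by more than 20 mm (distance of any of paperweight_mid, sharpener_mid, phone_stand_mid from where it was at the start of the episode above 0.02 m).
It also fails if it takes over 40 s, if anything falls off the work surface, if the arm or the gripper's body presses on something with over 40 N, if the wrist force passes 120 N, or if a joint passes its speed limit or range.

## Robot

A 6-joint arm with a two-finger parallel gripper is mounted at the origin on the work surface. World frame = base frame: x ahead of the robot, y to its left, z up, the work surface at z = 0. Lengths are in mm, angles in rad, forces in N, time in s.
With the tool pointing down it reaches from about 325 to 850 mm from the base axis. Payload 4.4 kg.
Tool frame: the origin (TCP) lies at the very end of the fingers, on their centre line; the grasp point (between the pads) lies 19 mm behind it; x points along the fingers, y is the direction in which the jaws open and shut, and the axes are right-handed (so a half turn about x gives the same grasp; the last joint's range is limited). The gripper opens to 94 mm and grips with 3 to 60 N. Pads are 16 mm wide; open, the fingers measure 119 mm over their backs; the gripper's body (75 mm by 177 mm) begins 78 mm behind the grasp point.
Start: joints at [-1.278, 0.207, 1.542, -0, 1.393, -0.15], TCP at [246.879, -519.305, 205.447] pointing down, gripper open.
Joint ranges: [-2.73, 2.73], [-0.86, 2.22], [0.23, 2.46], [-1.11, 4.25], [0.08, 2.63], [-2.82, 2.82]. Speed limits (rad/s): [2.79, 2.79, 3.14, 3.14, 3.14, 3.14].

## Interface

Orientations are given as a unit quaternion [w, x, y, z].
In Python, from rig import * gives the robot as it stands. The module is installed in compiled form; this text tells all that it offers.
- The arm moves only by the shell command python3 -m handwheel 'ROWS' [FORCE]. ROWS is JSON, a list of rows, each a list of 3 entries, a list of its own where there are three numbers: the opening, from 0 (shut) to 1 (fully open), then the shift along the tool's x, y, z in mm, then the turn about the tool's x in units of 5 degrees (1.0 is 5 degrees). A call has 1 to 5 rows; each row is the pose to reach, as a shift and turn from the pose commanded when the call began, along the tool's axes at that moment; what a row does not reach only later rows make up. A row lasts 1/8 s, in which the tool goes at most 62.5 mm and 10.7 degrees, less where a joint would pass 70% of its speed; a pose out of reach is approached as far as the arm can. A call with a gripper value outside its range is refused whole. The fingers move at their own pace and stop on an object; FORCE is the grip in N (left out, the last holds). Time passes only in rows, so rows that repeat a pose let the fingers close. It gives the time, the measured TCP pose, the force and the opening at its end, in the units of the state.
- read_state(): the state, without advancing time (a new reading comes with each control period).
- snapshot(name): name is "side" or "top" or "wrist"; returns (picture, depth): 420x560x3 uint8, blue, green, red; 420x560 float32, mm along the optical axis (not along the pixel's ray), 0 where there is no reading.
- calibration(name): a dict with "fx", "fy", "cx", "cy" (pixels), "dist" ([k1, k2, p1, p2, k3] as OpenCV has them; the pictures are not rectified), "R" (3x3) and "t" (3): a world point X has camera coordinates R X + t; the wrist camera has in their place "tool_from_camera" (4x4, takes a point from camera to tool coordinates, whose origin is the TCP and whose axes are the tool frame's). Camera axes: x right, y down, z forward; pixel columns grow to the right and rows downward; lengths in mm; the calibration is good to about 2 mm. A picture is of the moment at which its call begins: read the wrist's pose just before it. calibration takes no time and is no camera call.
- close_job(): hands the job in, once; it reports no verdict.
Trained networks look in the newest picture that a camera, given by its name, has taken for a name from the list of things; names that differ only in an ending like _2 or _b are one class to them, and where a whole thing is asked for, a point or a joint stands for the part that bears it (a point fixed in the world has none). Each returns a list of dicts, best first, with "conf" (0 to 1); they miss things now and then, are a little off and sometimes report something else, mostly with a low value. They report only what shows in the picture. A call takes as long as a camera call.
- silhouettes(thing, camera): "mask" (420x560 bool, what is visible of it) and "bbox" ([left, top, width, height] in pixels, round what is visible of it).
The state is a dict: "time_s": time; "joints": joint angles; "joint_velocities": joint speeds; "effort": joint torques, N m; "eef_pos": TCP position; "tool_rot": TCP orientation; "wrist_force": force on the tool from outside, world axes, zero at the start; "moment": the same for the moment, N m; "gripper_width": opening from 0.0 (shut) to 1.0 (fully open).
Only numpy, scipy, OpenCV 4.12 (cv2) and the standard library are available. Lean on these libraries where they do the work, as an engineer would, in place of code of your own. Each camera call takes 0.05 s, during which the arm holds its last target. There are 200 camera calls.

## Working session

There is one attempt and no reset: what is moved stays moved. The work goes in short steps, Python scripts to look and compute and a shell command to move; the robot and the scene stay as the last step left them, time stands still between calls to the robot, and variables do not carry over. Pictures are saved under pics/ and viewed, about 8 in all and at most 12, crops included, and the job is handed in when it is done.

```bash
mkdir -p pics
cat > h.py <<'E'
from rig import *
import numpy as np, cv2
from scipy.spatial.transform import Rotation as Ro
def tool():
    s=read_state(); q=s["tool_rot"]; return np.array(s["eef_pos"]),Ro.from_quat([q[1],q[2],q[3],q[0]]).as_matrix(),s
def cloud(name,d,P=None,R=None):
    c=calibration(name); K=np.array([[c["fx"],0,c["cx"]],[0,c["fy"],c["cy"]],[0,0,1.]])
    v,u=np.mgrid[0:420,0:560]; p=cv2.undistortPoints(np.stack([u,v],-1).reshape(-1,1,2).astype(float),K,np.array(c["dist"],float)).reshape(420,560,2)
    X=np.dstack([p*d[...,None],d])
    if "R" in c: W=(X-np.array(c["t"]))@np.array(c["R"])
    else:
        T=np.array(c["tool_from_camera"]); W=(X@T[:3,:3].T+T[:3,3])@R.T+P
    W[d==0]=np.nan; return W
E
cat > a.py <<'E'
from h import *
P,R,s=tool(); print(P,R.round(3),s["wrist_force"])
ims=[]
for n in ("top","side"):
    im,d=snapshot(n); W=cloud(n,d); np.save(n+".npy",W); cv2.imwrite(f"pics/{n}0.png",im)
    for t in ("punch","handle","pin_head","paperweight_mid","sharpener_mid","phone_stand_mid"):
        for r in silhouettes(t,n)[:1]:
            w=W[r["mask"]]; w=w[~np.isnan(w[:,0])]
            print(n,t,round(r["conf"],2),r["bbox"],np.median(w,0).round(),np.percentile(w,2,0).round(),np.percentile(w,98,0).round()) if len(w) else None
            np.save(f"m_{n}_{t}.npy",r["mask"])
E
python3 a.py
```

```text
[ 246.6423412  -518.54519455  204.3210793 ] [[-0.001  0.429 -0.903]
 [ 0.002 -0.903 -0.429]
 [-1.    -0.002 -0.   ]] [ 0.20503903 -0.05675724 -0.09066408]
top punch 0.89 [246.6, 192.1, 93.8, 111.1] [526.  70.  45.] [446.   0.  17.] [619. 141. 136.]
top handle 0.86 [262.8, 207.6, 70.7, 92.9] [492.  68. 121.] [445.  12.  23.] [594. 118. 137.]
top pin_head 0.64 [252.4, 218.9, 15.1, 13.1] [573. 138.  71.] [560. 121.  47.] [579. 151.  77.]
top paperweight_mid 0.66 [237.6, 149.4, 32.1, 37.2] [688. 148.  32.] [657. 117.  16.] [721. 181.  39.]
top sharpener_mid 0.78 [377.7, 215.0, 37.3, 30.9] [ 559. -129.   30.] [ 533. -157.    1.] [ 583. -102.   35.]
top phone_stand_mid 0.85 [134.9, 265.4, 62.5, 58.2] [442. 317.  22.] [390. 277.   7.] [486. 357.  92.]
side punch 0.83 [189.2, 196.4, 101.4, 87.6] [517.  52.  45.] [439.  -4.  13.] [618. 116. 136.]
side handle 0.88 [191.2, 196.0, 73.3, 48.7] [488.  61. 125.] [442.   7.  69.] [588. 119. 137.]
side pin_head 0.65 [241.3, 185.7, 10.0, 11.7] [567. 137.  72.] [557. 124.  52.] [580. 153.  77.]
side paperweight_mid 0.72 [274.2, 176.2, 30.9, 27.0] [682. 136.  31.] [654. 113.   1.] [717. 172.  39.]
side sharpener_mid 0.96 [279.6, 297.9, 33.8, 30.6] [ 554. -136.   32.] [ 531. -162.    6.] [ 579. -107.   36.]
side phone_stand_mid 0.71 [190.5, 194.7, 98.5, 92.9] [516.  52.  45.] [440.  -5.  14.] [617. 116. 136.]
```

Run:
```python
import cv2,numpy as np
a=cv2.imread("pics/top0.png")[180:320,225:365];b=cv2.imread("pics/side0.png")[170:310,165:305]
cv2.imwrite("pics/c0.png",np.hstack([cv2.resize(x,(400,400),interpolation=2) for x in(a,b)]))
for n in ("top","side"):
    W=np.load(n+".npy")
    # base top
    z=W[...,2]; ok=np.load(f"m_{n}_punch.npy")
    for lo,hi,t in((15,30,"base"),(62,72,"?"),(78,86,"cheek"),(90,99,"bar"),(105,145,"grip")):
        m=(z>lo)&(z<hi)&(W[...,0]>420)&(W[...,0]<640)&(W[...,1]>-40)&(W[...,1]<170)
        p=W[m]
        if len(p)<5: continue
        r=cv2.minAreaRect(p[:,:2].astype(np.float32)); print(n,t,len(p),np.round(r[0]),np.round(r[1]),round(r[2],1),p[:,2].mean().round(1))
```

```text
top base 2472 [531.  74.] [180. 124.] 20.5 23.4
top ? 94 [563.  91.] [120.  48.] 66.7 69.1
top cheek 352 [572.  89.] [60. 86.] 21.1 81.7
top bar 396 [548.  79.] [36. 96.] 27.4 93.1
top grip 1486 [491.  59.] [85. 90.] 20.4 126.9
side base 2035 [530.  72.] [181. 125.] 20.4 23.1
side ? 143 [565.  90.] [119.  82.] 79.1 67.5
side cheek 283 [562.  80.] [88. 87.] 83.1 81.8
side bar 282 [541.  77.] [44. 98.] 16.5 93.2
side grip 1027 [488.  57.] [83. 90.] 20.5 128.3
```

View pics/c0.png

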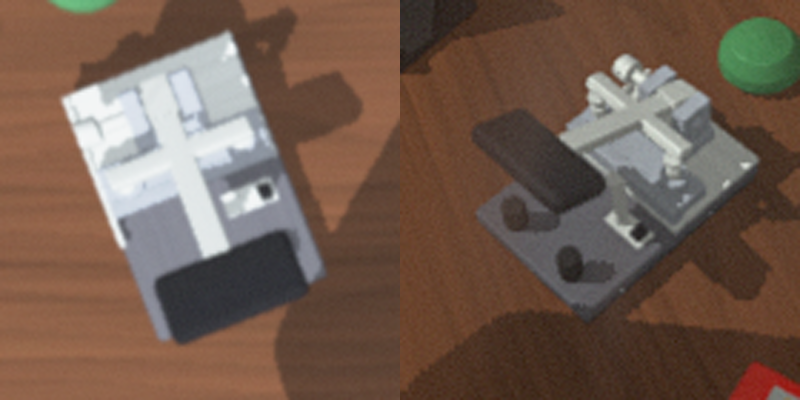

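The crops show the punch turned about 20° (both cameras agree: centre ≈ (530.5, 73)), and the pin head sticking out on its +y side (top crop ≈ (95,135), side crop ≈ (628,68)). The path from above is clear. I'll locate the head in the punch frame next.

```bash
cat >> h.py <<'E'
A=np.radians(20.45); C=np.array([530.5,73,0]); RP=np.array([[np.cos(A),-np.sin(A),0],[np.sin(A),np.cos(A),0],[0,0,1]])
def pf(w): return (w-C)@RP
def fw(p): return C+RP@np.array(p,float)
def go(p,R0=None):  # shift in tool axes to bring TCP to punch-frame p
    P,R,s=tool(); return (R.T@(fw(p)-P)).round(1)
E
python3 - <<'E'
from h import *
for n in ("top","side"):
    W=pf(np.load(n+".npy").reshape(-1,3)).reshape(420,560,3)
    m=(abs(W[...,0]-60)<22)&(W[...,1]>38)&(W[...,1]<75)&(W[...,2]>48)&(W[...,2]<85)
    p=W[m]; print(n,len(p),np.percentile(p,[3,50,97],axis=0).round(1).tolist())
    m=(abs(W[...,0]-60)<22)&(abs(W[...,1])<30)&(W[...,2]>78)&(W[...,2]<86);p=W[m];print(" cheek",np.percentile(p,[3,50,97],axis=0).round(1).tolist())
P,R,s=tool();print(pf(P),go([60,90,150]),go([60,90,60]))
E
```

```text
top 100 [[51.8, 39.1, 65.8], [60.6, 49.5, 71.8], [69.8, 57.9, 76.5]]
 cheek [[42.9, -22.2, 78.3], [58.1, -0.3, 81.7], [73.0, 23.1, 85.3]]
side 78 [[48.7, 40.5, 62.0], [55.6, 48.1, 71.9], [66.5, 58.5, 76.8]]
 cheek [[43.5, -23.4, 78.8], [55.6, -1.8, 82.2], [71.1, 23.3, 85.3]]
[-472.70847572 -455.90108192  205.49412206] [  55.4 -497.6 -578.1] [ 145.4 -497.6 -578.1]
```

```bash
python3 -m handwheel '[[0,[0,-38,-44],0.5],[0,[0,-76,-88],1],[0,[0,-114,-132],1],[0,[0,-152,-176],1],[0,[0,-190,-220],1]]' 20; python3 -c "
from h import *
P,R,s=tool();print(P,pf(P),(RP.T@R).round(3).tolist(),go([60,90,150]))"
```

```text
time_s: 1.32
eef_pos: [364.6, -251.6, 205.8]
tool_rot: [0.125, 0.696, 0.125, -0.696]
wrist_force: [0.7, -0.4, 0.9]
gripper_width: 0.504
[ 364.56835644 -251.648267    205.75645197] [-268.90301606 -246.2132725   205.75645197] [[0.001, -0.001, -1.0], [-0.001, -1.0, 0.001], [-1.0, 0.001, -0.001]] [  55.7 -336.6 -328.5]
```

```bash
python3 -m handwheel '[[0,[0,-42,-41],0],[0,[0,-84,-82],0],[0,[0,-126,-123],0],[0,[0,-168,-164],0],[0,[0,-210,-205],0]]'; python3 -m handwheel '[[0,[0,-42,-41],0],[0,[0,-84,-82],0],[0,[0,-126,-123],0],[0,[0,-126,-123],0]]'
python3 - <<'E'
from h import *
P,R,s=tool();print(pf(P),go([60,85,62]))
im,d=snapshot("wrist");cv2.imwrite("pics/w1.png",im);W=pf(cloud("wrist",d,P,R).reshape(-1,3)).reshape(420,560,3);np.save("w1.npy",W)
m=(abs(W[...,0]-60)<22)&(W[...,1]>35)&(W[...,1]<75)&(W[...,2]>48)&(W[...,2]<85)
p=W[m];print(len(p),np.percentile(p,[1,50,99],axis=0).round(1).tolist())
t=p[p[:,2]>p[:,2].max()-3]; print(np.percentile(t,[1,50,99],axis=0).round(1).tolist())
m=(abs(W[...,0]-60)<25)&(abs(W[...,1])<35)&(W[...,2]>79)&(W[...,2]<85);p=W[m];print(np.percentile(p,[1,50,99],axis=0).round(1).tolist())
E
```

```text
time_s: 1.95
eef_pos: [483.5, 16.9, 205.9]
tool_rot: [0.126, 0.696, 0.125, -0.695]
wrist_force: [0.8, -0.4, 0.1]
gripper_width: 0.006
time_s: 2.45
eef_pos: [554.7, 179.5, 205.0]
tool_rot: [0.127, 0.696, 0.127, -0.696]
wrist_force: [-0.0, 0.3, 0.4]
gripper_width: 0.006
[ 59.87900069  91.32948676 204.99746872] [ 1.43e+02  6.40e+00 -1.00e-01]
480 [[50.3, 35.3, 62.7], [60.5, 49.9, 74.1], [68.6, 58.6, 78.1]]
[[53.2, 45.4, 75.8], [59.5, 51.6, 76.6], [65.1, 58.6, 78.3]]
[[44.5, -22.9, 79.1], [60.1, 0.8, 83.4], [73.0, 24.5, 84.9]]
```

View pics/w1.png

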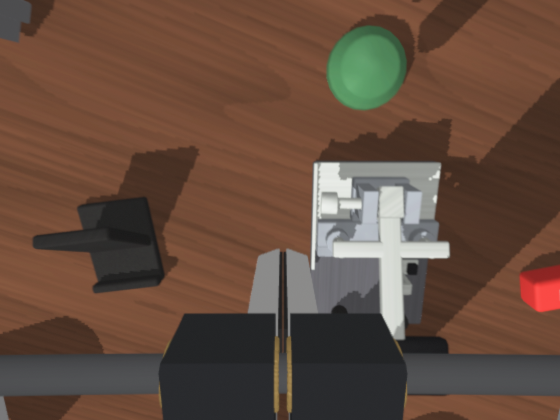

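```bash
python3 -m handwheel '[[0,[50,0,0],0],[0,[100,0,0],0],[0,[150,0,0],0],[0,[151,3,0],0],[0,[151,6,0],0]]'; python3 -m handwheel '[[0,[0,4,0],0],[0,[0,8,0],0],[0,[0,12,0],0],[0,[0,12,0],0]]';python3 -c "
from h import *
P,R,s=tool();print(pf(P),RP.T@np.array(s['wrist_force']))"
```

```text
time_s: 3.12
eef_pos: [557.5, 169.5, 56.3]
tool_rot: [0.125, 0.697, 0.125, -0.695]
wrist_force: [0.3, 0.4, 0.1]
gripper_width: 0.003
time_s: 3.62
eef_pos: [560.7, 159.0, 54.9]
tool_rot: [0.125, 0.696, 0.125, -0.696]
wrist_force: [-0.0, -0.5, -0.2]
gripper_width: 0.005
[58.36523813 70.0353715  54.87630125] [-0.21746609 -0.45034631 -0.22383352]
```

```bash
python3 -m handwheel '[[0,[0,3,0],0],[0,[0,6,0],0],[0,[0,9,0],0],[0,[0,9,0],0]]';python3 -c "
from h import *
P,R,s=tool();print(pf(P),RP.T@np.array(s['wrist_force']))
im,d=snapshot('wrist');cv2.imwrite('pics/w2.png',im[100:,200:500]);W=pf(cloud('wrist',d,P,R).reshape(-1,3)).reshape(420,560,3)
for y in range(24,64,3):
    m=(abs(W[...,0]-60)<22)&(abs(W[...,1]-y)<1.5)&(W[...,2]>48)&(W[...,2]<100);p=W[m]
    if len(p): print(y,len(p),np.percentile(p,[2,50,98],axis=0).round(1).tolist())
"
```

```text
time_s: 4.12
eef_pos: [563.6, 150.5, 54.4]
tool_rot: [-0.125, -0.696, -0.125, 0.696]
wrist_force: [0.3, -0.9, 0.0]
gripper_width: 0.004
[58.08967097 61.0022793  54.37484855] [-0.04313685 -0.93483803  0.04397778]
24 1008 [[45.7, 22.6, 48.4], [63.1, 24.2, 73.9], [73.4, 25.1, 84.3]]
27 133 [[55.5, 25.6, 48.2], [61.4, 27.0, 72.8], [68.7, 28.5, 74.8]]
30 127 [[55.4, 28.5, 68.8], [61.0, 30.0, 72.6], [64.2, 31.4, 74.2]]
33 101 [[55.4, 31.7, 68.6], [61.2, 32.8, 72.7], [64.4, 33.8, 74.1]]
36 234 [[52.0, 34.8, 66.1], [63.4, 36.2, 76.4], [69.0, 37.4, 78.8]]
39 257 [[51.4, 37.6, 67.3], [63.2, 39.0, 76.5], [69.0, 40.4, 78.6]]
42 268 [[51.5, 40.6, 66.0], [63.3, 42.0, 76.4], [68.9, 43.4, 78.6]]
45 254 [[51.6, 43.6, 66.2], [63.5, 45.0, 76.1], [69.0, 46.4, 78.5]]
48 173 [[57.4, 46.5, 65.7], [66.4, 47.7, 75.9], [68.9, 49.5, 98.2]]
51 229 [[66.4, 49.6, 64.6], [67.0, 51.0, 84.4], [67.5, 52.4, 99.5]]
54 244 [[66.5, 52.6, 61.2], [67.0, 54.0, 83.7], [67.5, 55.4, 99.3]]
57 254 [[66.5, 55.6, 58.2], [67.0, 57.0, 82.4], [67.5, 58.4, 98.8]]
60 268 [[51.7, 58.5, 57.5], [65.7, 60.0, 81.4], [67.4, 61.1, 99.0]]
63 304 [[52.3, 61.5, 57.2], [65.8, 62.8, 81.4], [67.4, 64.4, 99.4]]
```

View pics/w2.png

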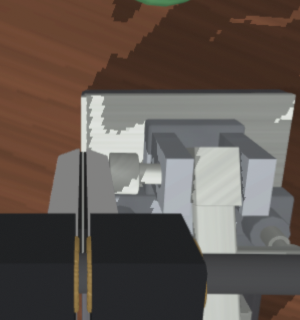

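The pin is sliding in: its head at (124,172) is against the fingertips and about 10 mm from the cheek.

```bash
python3 -m handwheel '[[0,[0,3,0],0],[0,[0,6,0],0],[0,[0,9,0],0],[0,[0,9,0],0]]';python3 -m handwheel '[[0,[0,1,0],0],[0,[0,2,0],0],[0,[0,2,0],0]]';python3 -c "
from h import *
P,R,s=tool();print(pf(P),RP.T@np.array(s['wrist_force']))
im,d=snapshot('wrist');W=pf(cloud('wrist',d,P,R).reshape(-1,3)).reshape(420,560,3)
for y in range(20,56,3):
    m=(abs(W[...,0]-60)<22)&(abs(W[...,1]-y)<1.5)&(W[...,2]>48)&(W[...,2]<100);p=W[m]
    if len(p): print(y,len(p),np.percentile(p,[2,50,98],axis=0).round(1).tolist())
"
```

```text
time_s: 4.68
eef_pos: [566.8, 142.0, 54.5]
tool_rot: [0.125, 0.696, 0.125, -0.696]
wrist_force: [0.1, -0.0, 0.3]
gripper_width: 0.005
time_s: 5.05
eef_pos: [567.4, 140.5, 54.5]
tool_rot: [0.125, 0.696, 0.125, -0.696]
wrist_force: [-0.2, 1.1, 1.0]
gripper_width: 0.004
[58.12447859 50.36715229 54.4602913 ] [0.24604397 1.11767921 0.95829307]
20 519 [[47.5, 18.6, 48.8], [66.4, 20.0, 83.3], [73.5, 21.4, 84.8]]
23 780 [[46.5, 21.6, 49.6], [66.0, 23.8, 81.3], [73.4, 24.4, 84.5]]
26 258 [[51.4, 24.6, 50.4], [63.6, 26.0, 77.1], [69.2, 27.4, 79.5]]
29 263 [[51.5, 27.5, 67.3], [63.1, 29.0, 77.2], [68.9, 30.4, 79.2]]
32 253 [[51.8, 30.6, 68.3], [63.2, 32.0, 77.2], [68.8, 33.4, 79.5]]
35 261 [[52.5, 33.6, 67.0], [63.2, 35.0, 77.3], [69.0, 36.5, 79.3]]
38 174 [[60.9, 36.6, 65.8], [66.9, 38.2, 77.1], [68.7, 39.4, 98.6]]
41 237 [[66.5, 39.5, 63.2], [67.0, 41.0, 84.5], [67.5, 42.4, 99.6]]
44 244 [[66.4, 42.6, 61.1], [67.0, 44.0, 83.1], [67.6, 45.4, 98.9]]
47 260 [[66.4, 45.6, 58.2], [67.0, 47.0, 82.9], [67.7, 48.4, 99.4]]
50 310 [[50.7, 48.6, 57.3], [65.5, 50.0, 81.8], [67.3, 51.4, 99.7]]
53 257 [[65.1, 51.7, 57.4], [66.9, 53.0, 81.8], [67.4, 54.4, 98.9]]
```

Nearly seated; I'll press on until the force shows contact with the cheek.

```bash
python3 -m handwheel '[[0,[0,1,0],0],[0,[0,1,0],0],[0,[0,1,0],0]]'; python3 -m handwheel '[[0,[0,1,0],0],[0,[0,1,0],0],[0,[0,1,0],0]]'
```

```text
time_s: 5.48
eef_pos: [567.4, 140.4, 54.5]
tool_rot: [-0.125, -0.696, -0.126, 0.696]
wrist_force: [-1.3, 5.7, 0.7]
gripper_width: 0.007
time_s: 5.85
eef_pos: [567.4, 140.4, 54.5]
tool_rot: [-0.124, -0.696, -0.126, 0.696]
wrist_force: [-2.0, 6.8, 0.8]
gripper_width: 0.002
```

The fingers have stalled with force building up, so the pin is seated. Back off, rise, and check.

```bash
python3 -m handwheel '[[0,[0,-12,0],0],[0,[0,-24,0],0],[0,[-50,-24,0],0],[0,[-100,-24,0],0],[0,[-145,-24,0],0]]';  python3 -m handwheel '[[0,[0,0,20],0],[0,[0,0,20],0]]';python3 -c "
from h import *
P,R,s=tool();print(pf(P),s['wrist_force'],go([-70,0,200]),go([-70,0,150]))
im,d=snapshot('wrist');cv2.imwrite('pics/w3.png',cv2.resize(im[130:350,250:470],(660,660))[:600]);W=pf(cloud('wrist',d,P,R).reshape(-1,3)).reshape(420,560,3)
m=(abs(W[...,0]-60)<22)&(W[...,1]>26)&(W[...,1]<75)&(W[...,2]>60)&(W[...,2]<85);p=W[m];print(len(p),np.percentile(p,[2,50,98],axis=0).round(1).tolist())
m=(abs(W[...,0]-60)<8)&(W[...,1]<-25)&(W[...,1]>-45)&(W[...,2]>55)&(W[...,2]<80);p=W[m];print('tip',len(p));len(p) and print(np.percentile(p,[2,50,98],axis=0).round(1).tolist())
"
```

```text
time_s: 6.48
eef_pos: [559.7, 161.2, 201.3]
tool_rot: [0.126, 0.696, 0.125, -0.696]
wrist_force: [0.3, 0.0, 0.4]
gripper_width: 0.002
time_s: 6.72
eef_pos: [540.4, 154.0, 200.0]
tool_rot: [0.126, 0.696, 0.125, -0.696]
wrist_force: [0.1, 0.8, -0.5]
gripper_width: 0.002
[ 37.57548957  72.46512809 199.97071472] [ 0.12855537  0.81351762 -0.5358511 ] [ -0.   72.5 107.6] [ 50.   72.5 107.6]
392 [[49.4, 26.5, 63.6], [60.5, 33.0, 77.0], [68.8, 38.4, 79.7]]
tip 0
```

View pics/w3.png

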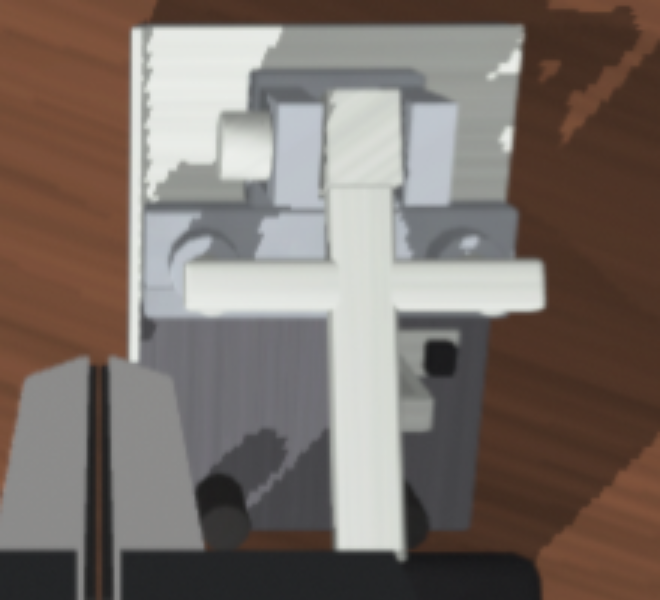

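The head (≈(245,145)) sits flush against the cheek, with its outer face at 38.4 against 38 when seated. Next, go over the grip.

```bash
python3 -m handwheel '[[0,[0,36,54],0],[0,[0,72,108],0],[0,[30,72,108],0],[0,[50,72,108],0],[0,[50,72,108],0]]';python3 -c "
from h import *
P,R,s=tool();print(pf(P),s['wrist_force'],go([-70,0,130]))
im,d=snapshot('side');W=pf(cloud('side',d).reshape(-1,3)).reshape(420,560,3)
m=(W[...,0]<-35)&(W[...,0]>-95)&(abs(W[...,1])<46)&(abs(W[...,1])>25)&(W[...,2]>100)&(W[...,2]<145)
p=W[m];print(np.percentile(p,[2,50,98],axis=0).round(1).tolist())
"
```

```text
time_s: 7.4
eef_pos: [463.0, 48.9, 147.0]
tool_rot: [-0.125, -0.694, -0.126, 0.698]
wrist_force: [0.3, 0.0, 0.6]
gripper_width: 0.006
[-71.67852994   1.03253076 146.96859566] [0.2530123  0.03884579 0.55218533] [17.   1.1 -1.8]
[[-86.4, -44.9, 119.8], [-72.8, -34.6, 131.3], [-45.5, 41.0, 137.6]]
```

```bash
python3 -m handwheel '[[0,[12,1,0],0],[0,[22,1,0],0],[0,[32,1,0],0],[0,[42,1,0],0],[0,[42,1,0],0]]'; python3 -m handwheel '[[0,[8,0,0],0],[0,[16,0,0],0],[0,[24,0,0],0],[0,[28,0,0],0],[0,[28,0,0],0]]'
```

```text
time_s: 8.07
eef_pos: [465.3, 47.6, 107.6]
tool_rot: [-0.126, -0.696, -0.125, 0.696]
wrist_force: [-1.6, -1.3, 8.5]
gripper_width: 0.004
time_s: 8.7
eef_pos: [463.4, 46.8, 79.6]
tool_rot: [-0.127, -0.694, -0.125, 0.698]
wrist_force: [-6.9, -3.8, 10.5]
gripper_width: 0.001
```

```bash
python3 -m handwheel '[[0,[4,0,0],0],[0,[8,0,0],0],[0,[12,0,0],0],[0,[14,0,0],0],[0,[14,0,0],0]]'; python3 -m handwheel '[[0,[1,0,0],0],[0,[2,0,0],0],[0,[2,0,0],0]]'
```

```text
time_s: 9.32
eef_pos: [463.2, 46.8, 65.7]
tool_rot: [-0.127, -0.694, -0.125, 0.698]
wrist_force: [-7.9, -3.9, 12.1]
gripper_width: 0.007
time_s: 9.7
eef_pos: [463.3, 46.8, 63.9]
tool_rot: [-0.127, -0.694, -0.125, 0.698]
wrist_force: [-7.4, -4.2, 12.2]
gripper_width: 0.009
```

```bash
python3 -m handwheel '[[0,[1,0,0],0],[0,[1.5,0,0],0],[0,[1.5,0,0],0]]'; python3 -m handwheel '[[0,[1,0,0],0],[0,[1.5,0,0],0],[0,[1.5,0,0],0]]'
```

```text
time_s: 10.07
eef_pos: [463.3, 46.8, 62.8]
tool_rot: [-0.127, -0.694, -0.125, 0.698]
wrist_force: [-8.8, -4.4, 14.5]
gripper_width: 0.005
time_s: 10.45
eef_pos: [463.4, 46.8, 62.4]
tool_rot: [-0.127, -0.694, -0.125, 0.698]
wrist_force: [-12.4, -3.9, 23.2]
gripper_width: 0.004
```

Force is rising with almost no travel, so the handle is on its buffers (~26 N). I'll check the handle, pin and bystanders while holding.

Run:
```python
from h import *
ims=[]
for n in ("wrist","side","top"):
    P,R,s=tool(); im,d=snapshot(n); W=pf(cloud(n,d,P,R).reshape(-1,3)).reshape(420,560,3); ims.append(im)
    m=(abs(W[...,0]-60)<16)&(W[...,1]>27)&(W[...,1]<75)&(W[...,2]>60)&(W[...,2]<85);p=W[m]
    print(n,"pin",len(p),len(p) and np.percentile(p,[2,50,98],axis=0).round(1).tolist())
    m=(W[...,0]<-50)&(W[...,0]>-100)&(abs(W[...,1])<46)&(abs(W[...,1])>22)&(W[...,2]>40)&(W[...,2]<80);p=W[m]
    if len(p)>20:
        a=np.linalg.lstsq(np.c_[p[:,0]+75,np.ones(len(p))],p[:,2],rcond=None)[0];print(" pad slope,z at -75",a.round(2),len(p))
    if n!="wrist":
        for t in ("paperweight_mid","sharpener_mid","phone_stand_mid"):
            for r in silhouettes(t,n)[:1]: print(t,round(r["conf"],2),r["bbox"])
print(s["wrist_force"],s["time_s"])
cv2.imwrite("pics/e.png",np.hstack([cv2.resize(ims[0][100:400,220:520],(400,400)),cv2.resize(ims[1][170:310,165:305],(400,400))]))
```

```text
wrist pin 60 [[48.9, 27.1, 68.5], [49.5, 31.9, 69.6], [49.8, 37.7, 70.9]]
 pad slope,z at -75 [ 0.07 62.38] 6139
side pin 36 [[48.9, 28.6, 67.2], [55.2, 34.0, 75.9], [66.1, 38.7, 78.0]]
 pad slope,z at -75 [ 0.15 60.59] 377
paperweight_mid 0.77 [274.5, 175.0, 30.0, 28.2]
sharpener_mid 0.91 [280.2, 295.2, 35.2, 31.4]
phone_stand_mid 0.75 [145.9, 154.7, 30.4, 40.1]
top pin 66 [[51.3, 27.2, 68.1], [60.1, 32.5, 74.6], [70.0, 38.2, 79.0]]
paperweight_mid 0.82 [236.3, 148.4, 39.1, 39.1]
sharpener_mid 0.6 [379.7, 212.6, 32.4, 31.7]
phone_stand_mid 0.7 [134.5, 264.5, 61.0, 60.5]
[-11.8816351   -3.94796591  22.61798722] 10.7
```

View pics/e.png

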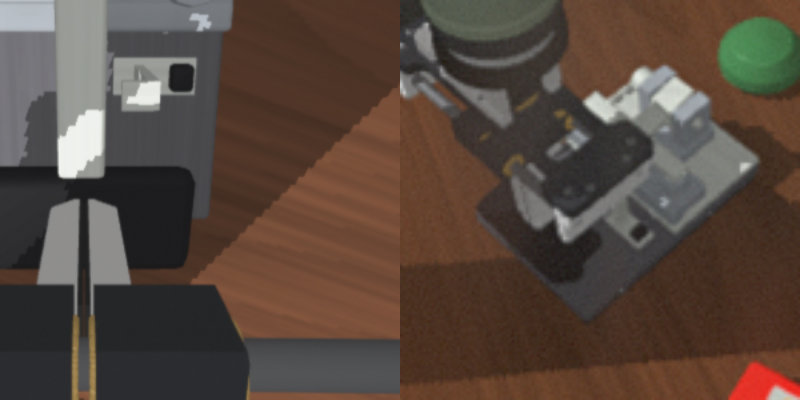

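The fingertips rest on the black grip at about (85,205), well inside its edges. The pin head is still flush with the cheek (face at y 38.2–38.7). I'll hold a little longer, then hand in.

```bash
python3 -m handwheel '[[0,[0,0,0],0],[0,[0,0,0],0],[0,[0,0,0],0],[0,[0,0,0],0]]'; python3 -c "
from rig import *
print(close_job())"
```

```text
time_s: 11.4
eef_pos: [463.4, 46.8, 62.5]
tool_rot: [-0.127, -0.694, -0.125, 0.698]
wrist_force: [-12.1, -4.3, 22.4]
gripper_width: 0.007
the job is handed in; nothing more can be done
None
```

The pivot pin is fully home and the handle is held down on its buffers. I handed the job in at about 11.4 s with the fingers still pressing.

- **Pin:** I pushed it in with the closed fingertips until it stalled, at about 7 N. The head's outer face measured about 14.4 mm from the near hole's mouth, where 14 is seated, and it was unchanged under the pressed handle. I could not see the tip on the far side, so I judged it from the seated head.
- **Handle:** The last steps down added force with almost no travel, so it is on the buffers. The fingers bear on it with about 26 N, 22 N of that vertical. The pad height measured 60.6 and 62.4 mm, where fully down is 62. The side camera gave a slope of 0.15, close to the expected 0.14. The wrist camera read only 0.07, which I took as noise.
- **Bystanders:** The paperweight, sharpener and phone stand show in the same places in the top view as at the start. In the side view this holds for the paperweight and sharpener; the first side detection of the phone stand was the punch by mistake, so it has no comparison there.

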